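# Settle the askew stock tub into the lid below

### The job

On the shop table the cream tub has been put down askew on the green one, so its corner feet stand on the green tub's lid instead of in the recesses. Nudge the cream tub round and along until all four feet have dropped fully into the recesses and it sits level and flush on the stack. Leave the green tub where it stands, and do not disturb the other goods.

Things in the scene. Friction and masses are not known exactly. Their poses are not given: they have to be found in the camera images.
- bottom_tub: green lidded tub, loose on the table, about 1.8 kg: it stays put under pushes below about 9 N. 130 mm along its x, 180 along y, 64 high (feet 7, wall 45, brown wooden lid 12, lid flush with the upright walls). Origin at the centre of its underside (foot bottoms), z up. In its flat lid: four square recesses, 22 x 22 mm, 6 mm deep, centred at x = +/-36, y = +/-58 mm
- top_tub: cream tub with a pale wooden lid, same shape and size, about 0.4 kg, no handle, too wide to grasp. Four black feet, 18 x 18 mm, 7 mm high, centred at x = +/-36, y = +/-58 mm. Origin at the centre of its underside (foot bottoms), z up. At first it stands on the green lid, up to 22 mm off and turned up to 15 degrees. It slides at 1 to 4 N; once its feet drop in it resists
- seat (a point): point on the green tub 58 mm above its origin, level with the recess floors, where the cream tub's origin belongs, their x and y axes in line and all sides flush. With feet on the lid the cream tub's origin is 64 mm above the green one's; it sinks 6 mm when all four feet drop in
- soap: soap bar lying flat, 55 x 85 x 28 mm high, beside one end (-y) of the stack; leave it alone. Origin under its centre
- balm_tin: round tin, 70 mm across, 40 mm high, beside the other end (+y) of the stack; leave it alone. Origin under its centre
- card_box: flat gift box, 72 x 102 x 42 mm high, beyond the stack; leave it alone. Origin under its centre
- mug: white mug, 80 mm across, 85 mm high; leave it alone. Origin under its centre
- lotion: amber bottle, 56 mm across, 130 mm high; leave it alone. Origin under its centre
- bowl: blue bowl, 130 mm across, 50 mm high; leave it alone. Origin under its centre
- candle: green glass candle jar, 72 mm across, 85 mm high; leave it alone. Origin under its centre
There are look-alikes about, which are no part of the job. Of the things that look like the top_tub, the smaller one is meant.

How it is judged:
At the end, for the whole second after the job is handed in: The cream tub rests with all four feet in the recesses of the green tub's lid (origin within 2 mm of seated height, 6 mm sideways, 0.06 rad of turn, tilt under 0.025 rad), both tubs level and at rest, the green tub still standing on the table within 25 mm of where it was (z of top_tub in the frame of seat between -0.004 and 0.002 m and horizontal distance between top_tub and seat below 0.006 m and angle between the y axis of top_tub and the y axis of bottom_tub, either way round below 0.06 rad and angle between each of top_tub, bottom_tub's own z axis and vertical below 0.025 rad and height (world z) of bottom_tub below 0.005 m and distance of bottom_tub from where it was at the start of the episode below 0.025 m and linear speed of each of top_tub, bottom_tub below 0.02 m/s); the robot touches nothing.
It fails at once if the green tub is shoved more than 25 mm (distance of bottom_tub from where it was at the start of the episode above 0.025 m).
It fails at once if one of the other goods is moved more than 20 mm (distance of any of soap, balm_tin, card_box, mug, lotion, bowl, candle from where it was at the start of the episode above 0.02 m).
It also fails if it takes over 67 s, if anything falls off the work surface, if the arm or the gripper's body presses on something with over 40 N, if the wrist force passes 120 N, or if a joint passes its speed limit or range.

### The arm

A 7-joint arm with a two-finger parallel gripper is mounted at the origin on the work surface. World frame = base frame: x ahead of the robot, y to its left, z up, the work surface at z = 0. Lengths are in m, angles in rad, forces in N, time in s.
With the tool pointing down it reaches from about 0.425 to 0.925 m from the base axis. Payload 6.8 kg.
Tool frame: the origin (TCP) lies midway between the tips of the shut fingers; the grasp point (between the pads) lies 19 mm behind it; z points along the fingers, y is the line along which they close (so a half turn about z gives the same grasp; the last joint's range is limited). The gripper opens to 85 mm and grips with 20 to 120 N. Pads are 22 mm wide; open, the fingers measure 114 mm over their backs; the gripper's body (76 mm by 85 mm) begins 54 mm behind the grasp point. The pads swing forward as they close: fully open they stand 13 mm farther back than shut.
Start: joints at [-1.306, 0.477, 0.022, 1.555, -0.011, 1.109, -0.083], TCP at [0.246, 0.629, 0.208] pointing down, gripper open.
Joint ranges: [-2.96, 2.96], [-0.34, 2.1], [-1.41, 1.46], [0.24, 2.44], [-1.37, 4.51], [0.17, 1.92], [-2.96, 2.96]. Speed limits (rad/s): [2.39, 2.39, 3.14, 3.14, 3.14, 3.14, 3.14].

### API

Orientations are given as a unit quaternion [w, x, y, z].
In Python, from station import * gives the robot as it stands. The module is installed in compiled form; this text tells all that it offers.
- The arm moves only by the shell command python3 -m jog 'ROWS' [OPENING] [FORCE]. ROWS is JSON, a list of rows, each an object of numbers: "x", "y", "z": the shift along the tool's x, y, z in m; "ax", "ay", "az": the turn, a rotation vector about the tool's x, y, z in rad. In form: [{"x": .., "y": .., "z": .., "ax": .., "ay": .., "az": ..}, ...]. A call has 1 to 12 rows; each row is the pose to reach, as a shift and turn from the pose commanded when the call began, along the tool's axes at that moment; what a row does not reach only later rows make up. A row lasts 1/10 s, in which the tool goes at most 50 mm and 8.59 degrees, less where a joint would pass 70% of its speed; a pose out of reach is approached as far as the arm can. A call with a gripper value outside its range is refused whole. OPENING is the opening, from 0 (shut) to 1 (fully open), set as the call begins (- or left out, the last holds). The fingers move at their own pace and stop on an object; FORCE is the grip in N (left out, the last holds). Time passes only in rows, so rows that repeat a pose let the fingers close. It gives the time, the measured TCP pose, the force, the opening and the grip force at its end, in the units of the state.
- get_obs(): the state, without advancing time (a new reading comes with each control period).
- read_camera(name): name is "scene" or "top"; returns the picture (400x640x3 uint8, red, green, blue); there is no depth.
- camera_params(name): a dict with "K" (3x3 intrinsics, pixels), "D" ([k1, k2, p1, p2, k3] as OpenCV has them; the pictures are not rectified), "origin" and "attitude" of the camera in the world. Camera axes: x right, y up, looking along -z (the intrinsics and any distortion apply to the point x, -y, -z); pixel columns grow to the right and rows downward; lengths in m; the calibration is good to about 2 mm. A picture is of the moment at which its call begins. camera_params takes no time and is no camera call.
- hand_in(): hands the job in; it is judged then, once.
The state is a dict: "t": time; "q": joint angles; "joint_vel": joint speeds; "joint_torque": joint torques, N m; "eef_pos": TCP position; "tool_rot": TCP orientation; "contact_force": force on the tool from outside, world axes, zero at the start; "torque": the same for the moment, N m; "gripper_width": opening from 0.0 (shut) to 1.0 (fully open); "grasp_force": force on a finger pad.
Only numpy, scipy, OpenCV 4.12 (cv2) and the standard library are available. Lean on these libraries where they do the work, as an engineer would, in place of code of your own. Each camera call takes 0.05 s, during which the arm holds its last target. There are 200 camera calls.

## Working session

There is one attempt and no reset: what is moved stays moved. The work goes in short steps, Python scripts to look and compute and a shell command to move; the robot and the scene stay as the last step left them, time stands still between calls to the robot, and variables do not carry over. Pictures are saved under pics/ and viewed, at most 10 in all, crops included, and the job is handed in when it is done.

```bash
mkdir -p pics; python3 - <<'E'
from station import *
import cv2
for n in("scene","top"):
    cv2.imwrite(f"pics/{n}0.png",read_camera(n)[:,:,::-1]); p=camera_params(n); print(n,p)
o=get_obs();print(o)
E
```

```text
scene {'K': array([[366.69605728,   0.        , 320.60350024],
       [  0.        , 366.69605728, 193.70654573],
       [  0.        ,   0.        ,   1.        ]]), 'D': array([-0.03718167,  0.        ,  0.        ,  0.        ,  0.        ]), 'origin': array([ 1.089487  , -0.16532292,  0.80622418]), 'attitude': array([0.73042266, 0.25394687, 0.21602273, 0.59609387])}
top {'K': array([[425.14618173,   0.        , 316.85688849],
       [  0.        , 425.14618173, 197.76876049],
       [  0.        ,   0.        ,   1.        ]]), 'D': array([-0.06263051,  0.        ,  0.        ,  0.        ,  0.        ]), 'origin': array([ 0.32240835, -0.04888048,  1.07168291]), 'attitude': array([-0.69694172, -0.0698192 ,  0.0683518 ,  0.71044039])}
{'t': 0.1, 'q': array([-1.30609152,  0.47775386,  0.02232608,  1.55632177, -0.01152461,
        1.10933384, -0.08308843]), 'joint_vel': array([-0.0005063 , -0.00158707, -0.00244557, -0.00187216,  0.00142515,
        0.00200091, -0.00025046]), 'joint_torque': array([ 4.20767828e-03, -5.97766507e+01,  1.61374222e+00, -2.81957871e+01,
        1.28311824e-02,  5.09069388e-03, -3.34675622e-05]), 'eef_pos': array([0.24564215, 0.62810325, 0.20751125]), 'tool_rot': array([-1.09890868e-04,  1.85307238e-01,  9.82680271e-01, -8.37503587e-04]), 'contact_force': array([ 0.06306978,  0.4496031 , -0.66613024]), 'torque': array([0.04304312, 0.00142756, 0.03674657]), 'grasp_force': 0.0, 'gripper_width': 1.0002208390603298}
```

View pics/scene0.png

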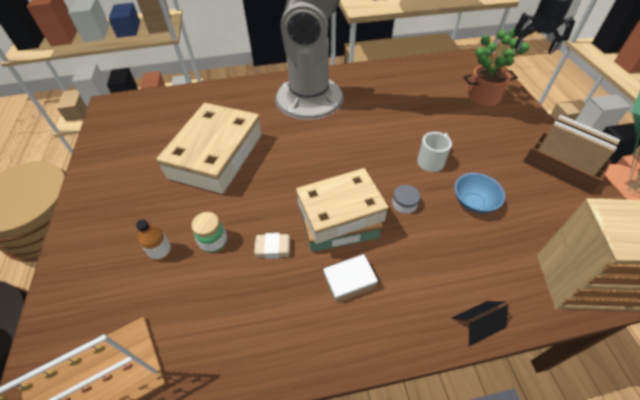

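View pics/top0.png

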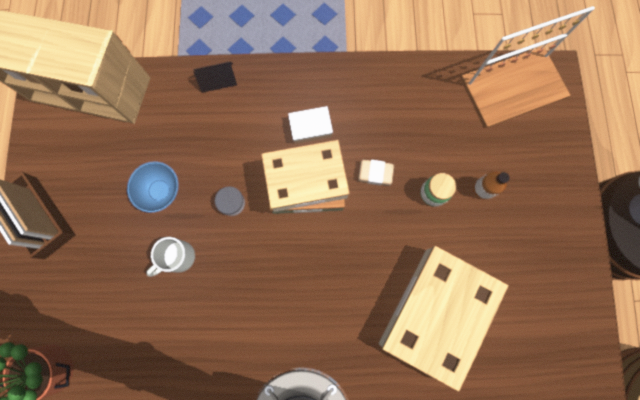

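The top view shows the small cream tub's lid at about (262..349, 141..209), with an orange sliver of green lid at (325,207). The scene view shows it at (298..386, 172..236), with the green wall below. Next I'll take enlarged crops and check where the TCP projects.

```bash
cat > h.py <<'E'
from station import *
import cv2, numpy as np
from scipy.spatial.transform import Rotation as R
def cam(n):
    p=camera_params(n); q=p["attitude"]; return p["K"],p["D"],np.array(p["origin"]),R.from_quat([q[1],q[2],q[3],q[0]]).as_matrix()
def proj(n,P):
    K,D,o,A=cam(n); c=(np.atleast_2d(P)-o)@A*[1,-1,-1]
    return cv2.projectPoints(c.reshape(-1,1,3),np.zeros(3),np.zeros(3),K,D)[0].reshape(-1,2)
def ray(n,uv,z):
    K,D,o,A=cam(n); u=cv2.undistortPoints(np.float64(uv).reshape(-1,1,2),K,D).reshape(-1,2)
    d=np.c_[u[:,0],-u[:,1],-np.ones(len(u))]@A.T
    return o+d*((z-o[2])/d[:,2])[:,None]
E
python3 - <<'E'
from h import *
print(proj("top",get_obs()["eef_pos"]),proj("scene",get_obs()["eef_pos"]))
s=cv2.imread("pics/scene0.png")[150:270,270:430];t=cv2.imread("pics/top0.png")[130:220,240:400]
f=lambda i:cv2.resize(i,None,fx=5,fy=5,interpolation=cv2.INTER_CUBIC)
cv2.imwrite("pics/sc.png",f(s));cv2.imwrite("pics/tc.png",f(t))
for uv in [(262,154),(343,141),(349,188),(270,209)]: print(ray("top",uv,.128))
for uv in [(297,190),(354,171),(386,205),(307,236)]: print(ray("scene",uv,.128))
E
```

```text
[[-10.1567631  322.49468666]] [[528.05964793  62.19890953]]
[[0.61528406 0.07635618 0.128     ]]
[[ 0.64296696 -0.11204442  0.128     ]]
[[ 0.53071371 -0.1221752   0.128     ]]
[[0.48577278 0.05738752 0.128     ]]
[[ 0.52733785 -0.11960858  0.128     ]]
[[0.49587067 0.02965236 0.128     ]]
[[0.61446903 0.07527567 0.128     ]]
[[ 0.66026182 -0.11860188  0.128     ]]
```

View pics/sc.png

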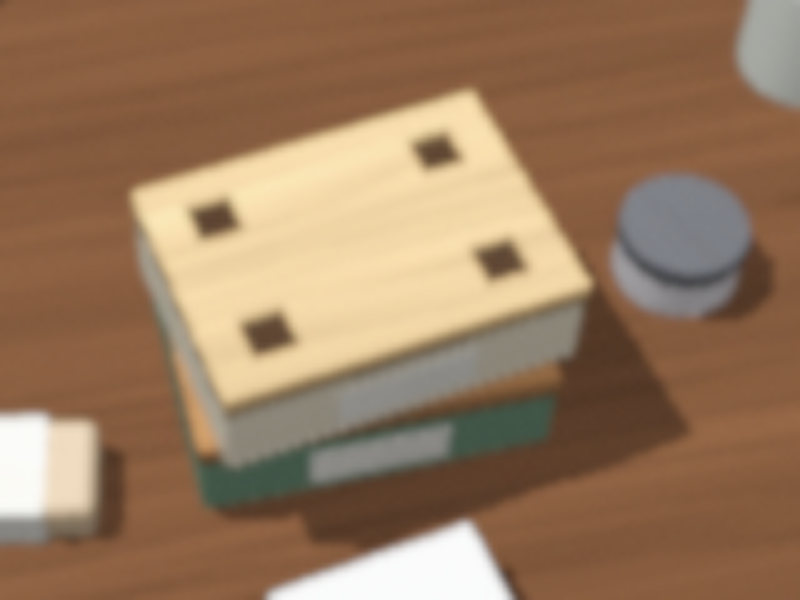

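View pics/tc.png

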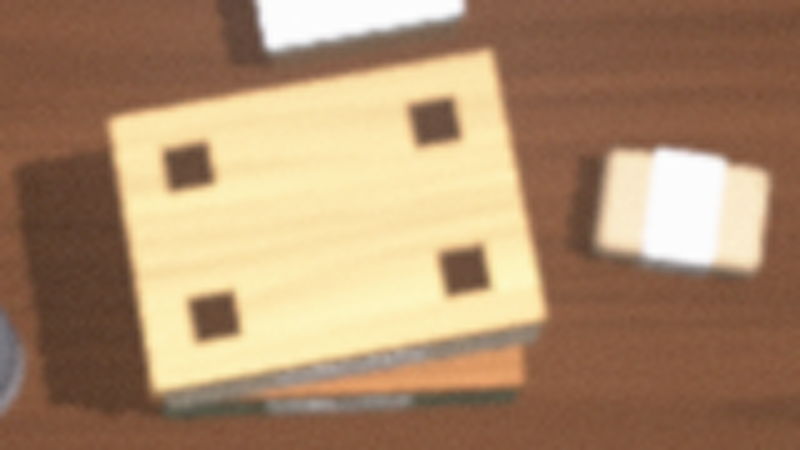

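The scene crop shows the cream lid corners at (132,190), (475,90), (592,290) and (228,408). The green tub's front lid edge runs from (205,457) to (560,388). In the top crop the cream recesses are at (189,166), (435,121), (465,270) and (215,315), and the green lid's near-right corner is at (524,385).

```bash
cat >> h.py <<'E'
L=np.array([[-36,-58],[-36,58],[36,58],[36,-58]])/1000.
def fit(P,M):  # planar rigid fit model M->P
    P=P[:,:2]; a=P-P.mean(0); b=M-M.mean(0)
    th=np.arctan2((b[:,0]*a[:,1]-b[:,1]*a[:,0]).sum(),(a*b).sum()); r=np.array([[np.cos(th),-np.sin(th)],[np.sin(th),np.cos(th)]])
    t=P.mean(0)-r@M.mean(0); return t,th,np.abs(P-t-M@r.T).max()
def recesses(n,zl,roi,im=None):
    u0,v0,u1,v1=roi
    im=read_camera(n) if im is None else im
    h=cv2.cvtColor(cv2.resize(im[v0:v1,u0:u1],None,fx=4,fy=4,interpolation=cv2.INTER_CUBIC),cv2.COLOR_RGB2HSV)
    lid=((h[...,2]>190)&(h[...,1]>40)&(h[...,1]<140)).astype(np.uint8)
    c=max(cv2.findContours(lid,cv2.RETR_EXTERNAL,cv2.CHAIN_APPROX_NONE)[0],key=cv2.contourArea)
    fill=cv2.drawContours(np.zeros_like(lid),[c],-1,1,-1)
    n_,_,st,ce=cv2.connectedComponentsWithStats(cv2.morphologyEx(fill-lid&fill,cv2.MORPH_OPEN,np.ones((5,5),np.uint8)))
    k=[i for i in range(1,n_) if 200<st[i,4]<3000]
    return (ce[k]+.5)/4-.5+[u0,v0], st[k,4]
def order(P):
    c=P[:,:2]-P[:,:2].mean(0); return P[[int(np.argmin(((c-l)**2).sum(1))) for l in L]]
E
python3 - <<'E'
from h import *
f=lambda a,o:(np.array(a)+.5)/5-.5+o
O={"top":(np.array([240,130]),(240,130,400,215)),"scene":(np.array([270,150]),(280,160,400,240))}
for n in O:
    im=cv2.imread(f"pics/{n}0.png")[:,:,::-1].copy()
    c,a=recesses(n,.128,O[n][1],im); P=ray(n,c,.128); print(n,c.round(1).tolist(),a)
    if len(P)==4: print("cream",fit(order(P),L))
cr={"top":[(152,392),(110,118),(492,50),(546,318)],"scene":[(475,90),(592,290),(228,408),(132,190)]}
print("corner checks")
M=np.array([[-65,90],[65,90],[65,-90],[-65,-90]])/1000.
for n in cr: print(n,fit(ray(n,f(cr[n],O[n][0]),.128),M if n=="top" else M))
print("green top corner -x-y", ray("top",f([(524,385),(300,397)],O["top"][0]),.064))
print("green scene +x-y,+x+y", ray("scene",f([(205,457),(560,388)],O["scene"][0]),.064))
print("green scene foot", ray("scene",f([(208,505),(548,438)],O["scene"][0]),.007))
print("soap",ray("top",f([(605,150),(770,170),(755,272),(595,250)],O["top"][0]),.028).round(3))
print("tin",ray("top",[(229,201)],.04))
print("card",ray("top",[(288,114),(328,107),(333,133),(294,140)],.042))
E
```

```text
top [[326.5, 153.9], [277.2, 162.9], [332.4, 183.6], [282.4, 192.8]] [1247 1231 1255 1258]
cream (array([ 0.56745997, -0.02184297]), np.float64(0.16749284055984687), np.float64(0.0002237729631178742))
scene [[356.8, 179.8], [312.5, 193.4], [369.6, 201.5], [323.2, 216.3]] [ 777  896  960 1100]
cream (array([ 0.57095473, -0.0222401 ]), np.float64(0.16716638619599103), np.float64(0.00027116477442150344))
corner checks
top (array([ 0.56763927, -0.02178289]), np.float64(0.16334838203968577), np.float64(0.0009442419337535868))
scene (array([ 0.57097038, -0.02085082]), np.float64(0.15917581971757613), np.float64(0.0023706283356687285))
green top corner -x-y [[ 0.49923682 -0.11453818  0.064     ]
 [ 0.49548255 -0.00667107  0.064     ]]
green scene +x-y,+x+y [[ 0.63517386 -0.10828018  0.064     ]
 [ 0.63202338  0.06700304  0.064     ]]
green scene foot [[ 0.62805022 -0.10744224  0.007     ]
 [ 0.62499916  0.06975099  0.007     ]]
soap [[ 0.626 -0.162  0.028]
 [ 0.614 -0.246  0.028]
 [ 0.561 -0.235  0.028]
 [ 0.574 -0.155  0.028]]
tin [[0.52305346 0.16923032 0.04      ]]
card [[ 0.7480915   0.0215578   0.042     ]
 [ 0.76522784 -0.08197619  0.042     ]
 [ 0.69407353 -0.09298638  0.042     ]
 [ 0.67734504  0.00659654  0.042     ]]
```

```bash
python3 - <<'E'
from h import *
def hs(n,x0,y0,x1,y1):
    im=cv2.imread(f"pics/{n}0.png")[y0:y1,x0:x1]
    return cv2.cvtColor(cv2.resize(im,None,fx=4,fy=4,interpolation=cv2.INTER_CUBIC),cv2.COLOR_BGR2HSV)
def line(n,pts,off,z,name):
    pts=(np.array(pts)+.5)/4-.5+off; 
    vx,vy,x,y=cv2.fitLine(pts.astype(np.float32),cv2.DIST_HUBER,0,.01,.01).ravel()
    t=(pts-[x,y])@[vx,vy]; e=np.array([[x,y]])+np.outer([t.min(),t.max()],[vx,vy])
    P=ray(n,e,z); d=P[1]-P[0]; d*=np.sign(d[1]); print(n,name,len(pts),P[:,:2].round(4).tolist(),"yaw",np.arctan2(-d[0],d[1]).round(4))
h=hs("scene",290,160,400,260); g=((h[...,0]>65)&(h[...,0]<100)&(h[...,1]>60)&(h[...,2]<140)).astype(np.uint8)
g=cv2.morphologyEx(g,cv2.MORPH_OPEN,np.ones((3,3),np.uint8)); 
b=[];t=[]
for c in range(g.shape[1]):
    r=np.flatnonzero(g[:,c])
    X=290+c/4
    if len(r)>5 and 315<X<376: b.append((c,r.max()+.5))
    if len(r)>5 and 363<X<378: t.append((c,r.min()-.5))
line("scene",b,[290,160],.007,"bottom");line("scene",t,[290,160],.052,"lidbot")
print("green extent cols",290+np.flatnonzero(g.sum(0)>8)[[0,-1]]/4)
h=hs("top",240,190,360,220)
o=((h[...,0]>5)&(h[...,0]<20)&(h[...,1]>100)&(h[...,2]>150)).astype(np.uint8)
o=cv2.morphologyEx(o,cv2.MORPH_OPEN,np.ones((3,3),np.uint8))
k,l,st,_=cv2.connectedComponentsWithStats(o); o=(l==1+np.argmax(st[1:,4]));print(st[1:])
b=[];r_=[]
for c in range(o.shape[1]):
    r=np.flatnonzero(o[:,c])
    if len(r)>3 and c<np.flatnonzero(o.any(0)).max()-6: b.append((c,r.max()+.5))
line("top",b,[240,190],.052,"lidbot")
for rr in range(o.shape[0]):
    r=np.flatnonzero(o[rr])
    if len(r): r_.append((r.max()+.5,rr))
line("top",r_[3:-6],[240,190],.064,"-y edge")
print(cv2.cvtColor(np.uint8([[h[4*17+2,4*84]]]),cv2.COLOR_HSV2BGR), h[4*15:4*24:2,4*(335-240)].tolist())
E
```

```text
scene bottom 92 [[0.6235, -0.0973], [0.6196, 0.0614]] yaw 0.0246
scene lidbot 45 [[0.6384, 0.0193], [0.6394, 0.0539]] yaw -0.0281
green extent cols [313.25 376.75]
[[ 109    0    3    3    9]
 [ 149    0   28   35  205]
 [ 186    0    6   13   57]
 [ 430    0   12   20  158]
 [ 110    4    5   18   62]
 [ 181   26    9    4   27]
 [ 115   36    5   17   56]
 [ 208   36  215   43 4225]
 [ 118   55   12   22  109]]
top lidbot 206 [[0.4969, 0.012], [0.5006, -0.1128]] yaw 0.0289
top -y edge 34 [[0.5169, -0.1166], [0.4973, -0.1162]] yaw 1.5537
[[[ 90 133 189]]] [[14, 134, 228], [14, 133, 229], [13, 135, 231], [13, 136, 218], [12, 137, 198], [12, 132, 164], [13, 119, 135], [15, 95, 107], [18, 75, 95], [20, 62, 90], [21, 64, 92], [17, 82, 100], [13, 102, 108], [12, 121, 116], [11, 130, 122], [11, 134, 126], [11, 133, 130], [11, 132, 131]]
```

```bash
python3 -m jog '[{"x":-0.05,"y":-0.035,"az":-0.03},{"x":-0.09,"y":-0.062,"az":-0.06},{"x":-0.13,"y":-0.09,"az":-0.09},{"x":-0.17,"y":-0.118,"az":-0.12},{"x":-0.21,"y":-0.145,"az":-0.15},{"x":-0.25,"y":-0.173,"az":-0.18},{"x":-0.29,"y":-0.2,"az":-0.21},{"x":-0.33,"y":-0.228,"az":-0.24},{"x":-0.37,"y":-0.256,"az":-0.27},{"x":-0.41,"y":-0.284,"az":-0.3},{"x":-0.45,"y":-0.311,"az":-0.33},{"x":-0.45,"y":-0.311,"az":-0.4}]' 1; cat > tgt.py <<'E'
# python3 tgt.py x y z yaw : tool-frame shift to reach world TCP x,y,z with tool x-axis at yaw(deg), pointing down
import sys
from h import *
x,y,z,w=map(float,sys.argv[1:]); o=get_obs(); q=o["tool_rot"]; A=R.from_quat([q[1],q[2],q[3],q[0]])
c,s=np.cos(np.radians(w)),np.sin(np.radians(w)); T=R.from_matrix(np.array([[c,s,0],[s,-c,0],[0,0,-1.]]))
print("shift",A.inv().apply(np.array([x,y,z])-o["eef_pos"]).round(4),"turn",(A.inv()*T).as_rotvec().round(4),"t",o["t"],"pos",o["eef_pos"].round(4),"F",o["contact_force"].round(2))
E
python3 tgt.py .685 -.024 .2 181.55
```

```text
shift [-0.6467 -0.4473  0.0083] turn [-1.700e-03 -2.000e-04 -3.998e-01] t 0.1 pos [0.2456 0.6281 0.2075] F [ 0.06  0.45 -0.67]validation failed for argument at $[0]...
```

```bash
python3 -m jog '[{"x":-0.03,"y":-0.02,"z":0,"ax":0,"ay":0,"az":-0.03},{"x":-0.07,"y":-0.048,"z":0,"ax":0,"ay":0,"az":-0.06},{"x":-0.11,"y":-0.076,"z":0,"ax":0,"ay":0,"az":-0.09},{"x":-0.15,"y":-0.104,"z":0,"ax":0,"ay":0,"az":-0.12},{"x":-0.19,"y":-0.131,"z":0,"ax":0,"ay":0,"az":-0.15},{"x":-0.23,"y":-0.159,"z":0,"ax":0,"ay":0,"az":-0.18},{"x":-0.27,"y":-0.187,"z":0,"ax":0,"ay":0,"az":-0.21},{"x":-0.31,"y":-0.214,"z":0,"ax":0,"ay":0,"az":-0.24},{"x":-0.35,"y":-0.242,"z":0,"ax":0,"ay":0,"az":-0.27},{"x":-0.39,"y":-0.27,"z":0,"ax":0,"ay":0,"az":-0.3},{"x":-0.43,"y":-0.297,"z":0,"ax":0,"ay":0,"az":-0.35},{"x":-0.45,"y":-0.311,"z":0,"ax":0,"ay":0,"az":-0.4}]' 1; 
python3 tgt.py .685 -.024 .2 181.55
```

```text
t: 1.3
eef_pos: [0.5536, 0.1699, 0.2082]
tool_rot: [0.0, -0.012, 1.0, -0.001]
contact_force: [0.3, 0.0, 0.3]
gripper_width: 1.007
grasp_force: 0.0
shift [-0.1267 -0.1969  0.0087] turn [-0.002   0.0005 -0.0034] t 1.3 pos [0.5536 0.1699 0.2082] F [0.31 0.05 0.33]
```

```bash
python3 -m jog '[{"x":-0.02,"y":-0.031,"z":0,"ax":0,"ay":0,"az":0},{"x":-0.042,"y":-0.066,"z":0,"ax":0,"ay":0,"az":0},{"x":-0.064,"y":-0.1,"z":0,"ax":0,"ay":0,"az":0},{"x":-0.086,"y":-0.134,"z":0,"ax":0,"ay":0,"az":0},{"x":-0.108,"y":-0.168,"z":0,"ax":0,"ay":0,"az":0},{"x":-0.127,"y":-0.197,"z":0.008,"ax":0,"ay":0,"az":-0.003},{"x":-0.127,"y":-0.197,"z":0.04,"ax":0,"ay":0,"az":-0.003},{"x":-0.127,"y":-0.197,"z":0.075,"ax":0,"ay":0,"az":-0.003},{"x":-0.127,"y":-0.197,"z":0.11,"ax":0,"ay":0,"az":-0.003},{"x":-0.127,"y":-0.197,"z":0.13,"ax":0,"ay":0,"az":-0.003},{"x":-0.127,"y":-0.197,"z":0.141,"ax":0,"ay":0,"az":-0.003},{"x":-0.127,"y":-0.197,"z":0.141,"ax":0,"ay":0,"az":-0.003}]' 1; 
python3 tgt.py .665 -.024 .068 181.55
python3 - <<'E'
from h import *
a=read_camera("scene")[130:280,230:430];b=read_camera("top")[100:220,240:400]
cv2.imwrite("pics/a1.png",np.vstack([cv2.resize(a,(500,375),interpolation=3),cv2.resize(b,(500,375)[:1]+(225,),interpolation=3)])[:,:,::-1])
E
```

```text
t: 2.5
eef_pos: [0.6827, -0.0183, 0.0656]
tool_rot: [-0.002, -0.015, 1.0, -0.0]
contact_force: [-0.1, 0.6, -0.1]
gripper_width: 1.001
grasp_force: 0.0
shift [ 0.0179 -0.0052 -0.0023] turn [-0.0001 -0.0033  0.0033] t 2.5 pos [ 0.6827 -0.0183  0.0656] F [-0.1   0.58 -0.05]
```

View pics/a1.png

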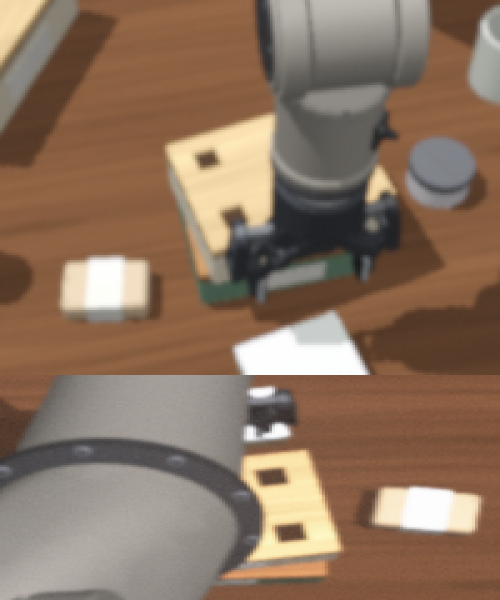

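The scene part shows both fingers hanging at (260,290) and (365,265) on the far side of the cream tub, clear of the tub and the card box. Pushing in steps.

```bash
python3 -m jog '[{"x":0.005,"y":-0.003,"z":0,"ax":0,"ay":0,"az":0.003},{"x":0.01,"y":-0.005,"z":0,"ax":0,"ay":0,"az":0.003},{"x":0.015,"y":-0.005,"z":-0.001,"ax":0,"ay":0,"az":0.003},{"x":0.018,"y":-0.005,"z":-0.001,"ax":0,"ay":0,"az":0.003},{"x":0.021,"y":-0.005,"z":-0.001,"ax":0,"ay":0,"az":0.003},{"x":0.024,"y":-0.005,"z":-0.001,"ax":0,"ay":0,"az":0.003},{"x":0.027,"y":-0.005,"z":-0.001,"ax":0,"ay":0,"az":0.003},{"x":0.03,"y":-0.005,"z":-0.001,"ax":0,"ay":0,"az":0.003}]'; python3 -m jog '[{"x":0.002,"y":0,"z":0,"ax":0,"ay":0,"az":0},{"x":0.004,"y":0,"z":0,"ax":0,"ay":0,"az":0},{"x":0.006,"y":0,"z":0,"ax":0,"ay":0,"az":0}]'; python3 -m jog '[{"x":0.002,"y":0,"z":0,"ax":0,"ay":0,"az":0},{"x":0.003,"y":0,"z":0,"ax":0,"ay":0,"az":0},{"x":0.004,"y":0,"z":0,"ax":0,"ay":0,"az":0}]'
python3 - <<'E'
from h import *
c,a=recesses("scene",0,(280,160,400,240));print(c.round(1).tolist(),a)
E
```

```text
t: 3.4
eef_pos: [0.6542, -0.0242, 0.0684]
tool_rot: [0.0, -0.014, 1.0, -0.0]
contact_force: [2.1, -0.4, 0.5]
gripper_width: 1.001
grasp_force: 1.0
t: 3.7
eef_pos: [0.6483, -0.0245, 0.0684]
tool_rot: [0.0, -0.014, 1.0, -0.0]
contact_force: [2.1, 0.2, -1.2]
gripper_width: 0.997
grasp_force: 0.8
t: 4.0
eef_pos: [0.6443, -0.0247, 0.0685]
tool_rot: [0.0, -0.014, 1.0, -0.0]
contact_force: [2.0, -1.9, -1.2]
gripper_width: 1.0
grasp_force: 1.0
[[312.7, 189.8]] [845]
```

```bash
python3 -m jog '[{"x":-0.005,"y":0,"z":0,"ax":0,"ay":0,"az":0},{"x":-0.015,"y":0,"z":0,"ax":0,"ay":0,"az":0},{"x":-0.025,"y":0,"z":-0.005,"ax":0,"ay":0,"az":0},{"x":-0.03,"y":0,"z":-0.05,"ax":0,"ay":0,"az":0},{"x":-0.03,"y":0,"z":-0.1,"ax":0,"ay":0,"az":0},{"x":-0.03,"y":0.04,"z":-0.12,"ax":0,"ay":0,"az":0},{"x":-0.03,"y":0.08,"z":-0.12,"ax":0,"ay":0,"az":0},{"x":-0.03,"y":0.12,"z":-0.12,"ax":0,"ay":0,"az":0},{"x":-0.03,"y":0.16,"z":-0.12,"ax":0,"ay":0,"az":0},{"x":-0.03,"y":0.2,"z":-0.12,"ax":0,"ay":0,"az":0},{"x":-0.03,"y":0.24,"z":-0.12,"ax":0,"ay":0,"az":0},{"x":-0.03,"y":0.26,"z":-0.12,"ax":0,"ay":0,"az":0}]'
cat > look.py <<'E'
from h import *; import sys
O={"top":(240,130,400,215),"scene":(280,160,400,240)}; crops=[]
for n in O:
    im=read_camera(n); c,a=recesses(n,.128,O[n],im); P=ray(n,c,.128); print(n,c.round(1).tolist())
    if len(P)==4: t,th,e=fit(order(P),L); print(n,"cream",t.round(4),"yaw",th.round(4),"err",e.round(4))
    u0,v0,u1,v1=(270,160,400,260) if n=="scene" else (245,130,375,220)
    crops.append(cv2.resize(im[v0:v1,u0:u1],None,fx=600/130 if 0 else 4,fy=4,interpolation=cv2.INTER_CUBIC))
if len(sys.argv)>1: cv2.imwrite(sys.argv[1],cv2.resize(np.vstack(crops),None,fx=.78,fy=.78,interpolation=cv2.INTER_AREA)[:,:,::-1])
E
python3 look.py pics/b1.png
```

```text
t: 5.25
eef_pos: [0.6664, 0.242, 0.1885]
tool_rot: [-0.0, -0.016, 1.0, 0.001]
contact_force: [0.0, -0.4, -0.2]
gripper_width: 0.997
grasp_force: 0.0
top [[326.5, 158.3], [276.8, 165.7], [331.4, 188.3], [281.0, 195.9]]
top cream [ 0.5586 -0.0201] yaw 0.1323 err 0.0003
scene [[357.4, 177.6], [312.7, 189.7], [369.1, 199.3], [322.4, 212.6]]
scene cream [ 0.5621 -0.0205] yaw 0.1323 err 0.0002
```

View pics/b1.png

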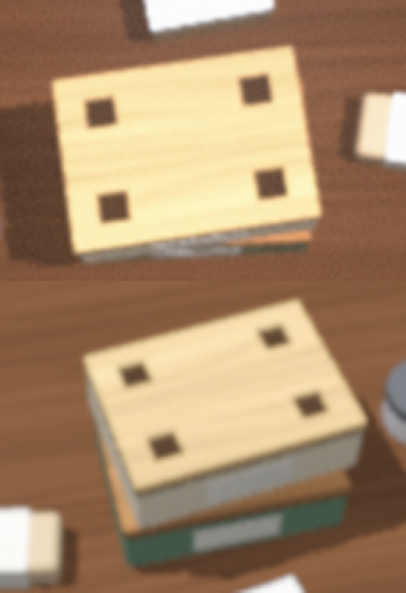

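The cream tub moved 9 mm towards the robot but turned only 0.035 rad. The remaining offset is about (-4, +3) mm and 0.105 rad. Next I'll push from the robot side near its +y corner, which both turns it clockwise and moves it in +x.

```bash
python3 tgt.py .45 -.001 .068 181.55; python3 -m jog '[{"x":0.02,"y":-0.02,"z":0,"ax":0,"ay":0,"az":0},{"x":0.05,"y":-0.05,"z":0,"ax":0,"ay":0,"az":0},{"x":0.08,"y":-0.085,"z":0,"ax":0,"ay":0,"az":0},{"x":0.11,"y":-0.12,"z":0,"ax":0,"ay":0,"az":0},{"x":0.14,"y":-0.15,"z":0,"ax":0,"ay":0,"az":0},{"x":0.17,"y":-0.18,"z":0,"ax":0,"ay":0,"az":0},{"x":0.2,"y":-0.215,"z":0,"ax":0,"ay":0,"az":0},{"x":0.222,"y":-0.237,"z":0,"ax":0,"ay":0,"az":0},{"x":0.222,"y":-0.237,"z":0,"ax":0,"ay":0,"az":0}]'; python3 tgt.py .45 -.001 .068 181.55
```

```text
shift [ 0.2242 -0.2351  0.1198] turn [ 0.002  -0.0006  0.0061] t 5.35 pos [0.6664 0.2411 0.1881] F [ 0.37 -0.48 -0.57]
t: 6.25
eef_pos: [0.4483, -0.0126, 0.1885]
tool_rot: [-0.001, -0.009, 1.0, -0.0]
contact_force: [0.7, 0.3, 0.6]
gripper_width: 1.0
grasp_force: 0.0
shift [-0.0021  0.0117  0.1205] turn [-0.0008 -0.0018 -0.0089] t 6.25 pos [ 0.4483 -0.0126  0.1885] F [0.74 0.3  0.6 ]
```

```bash
python3 -m jog '[{"x":0,"y":0,"z":0.03,"ax":0,"ay":0,"az":0},{"x":0,"y":0,"z":0.07,"ax":0,"ay":0,"az":0},{"x":0,"y":0,"z":0.1,"ax":0,"ay":0,"az":0},{"x":0,"y":0,"z":0.115,"ax":0,"ay":0,"az":0},{"x":0,"y":0,"z":0.12,"ax":0,"ay":0,"az":0},{"x":0,"y":0,"z":0.12,"ax":0,"ay":0,"az":0},{"x":0,"y":0,"z":0.12,"ax":0,"ay":0,"az":0}]'; python3 tgt.py .475 -.001 .068 181.55
```

```text
t: 6.95
eef_pos: [0.4526, -0.0072, 0.0693]
tool_rot: [0.001, -0.013, 1.0, 0.0]
contact_force: [-0.2, 0.3, 0.3]
gripper_width: 1.001
grasp_force: 0.0
shift [-0.0226  0.0056  0.0013] turn [ 0.      0.0016 -0.0008] t 6.95 pos [ 0.4526 -0.0072  0.0693] F [-0.2   0.34  0.34]
```

```bash
python3 -m jog '[{"x":-0.005,"y":0.003,"z":0.001,"ax":0,"ay":0,"az":0},{"x":-0.01,"y":0.006,"z":0.001,"ax":0,"ay":0,"az":0},{"x":-0.015,"y":0.006,"z":0.001,"ax":0,"ay":0,"az":0},{"x":-0.018,"y":0.006,"z":0.001,"ax":0,"ay":0,"az":0},{"x":-0.021,"y":0.006,"z":0.001,"ax":0,"ay":0,"az":0},{"x":-0.024,"y":0.006,"z":0.001,"ax":0,"ay":0,"az":0},{"x":-0.027,"y":0.006,"z":0.001,"ax":0,"ay":0,"az":0},{"x":-0.03,"y":0.006,"z":0.001,"ax":0,"ay":0,"az":0}]';python3 look.py; python3 -m jog '[{"x":-0.002,"y":0,"z":0,"ax":0,"ay":0,"az":0},{"x":-0.004,"y":0,"z":0,"ax":0,"ay":0,"az":0},{"x":-0.004,"y":0,"z":0,"ax":0,"ay":0,"az":0}]';python3 look.py
```

```text
t: 7.75
eef_pos: [0.4803, 0.0002, 0.0671]
tool_rot: [-0.001, -0.014, 1.0, 0.0]
contact_force: [-4.2, 0.3, 2.0]
gripper_width: 1.001
grasp_force: 1.8
top [[326.9, 157.9], [331.4, 188.0]]
scene [[312.7, 190.1], [369.1, 200.4], [322.0, 213.1]]
t: 8.15
eef_pos: [0.4858, 0.0002, 0.0674]
tool_rot: [0.0, -0.014, 1.0, -0.0]
contact_force: [-0.9, 0.6, -0.2]
gripper_width: 1.0
grasp_force: 0.5
top [[327.9, 156.9], [331.6, 187.0]]
scene [[312.7, 190.7], [368.9, 202.1], [321.2, 213.9]]
```

```bash
cat > look2.py <<'E'
from h import *; import sys
# prior pose for matching: x y yaw
x,y,w=map(float,sys.argv[1:4]); z=.128 if len(sys.argv)<5 else float(sys.argv[4])
r=np.array([[np.cos(w),-np.sin(w)],[np.sin(w),np.cos(w)]]); Q=[x,y]+L@r.T
O={"top":(240,130,400,215),"scene":(280,160,400,240)}
for n in O:
    c,a=recesses(n,z,O[n]); P=ray(n,c,z); i=[int(np.argmin(((Q-p[:2])**2).sum(1))) for p in P]
    k=[j for j in range(len(P)) if np.hypot(*(Q[i[j]]-P[j,:2]))<.025]
    if len(k)>1: t,th,e=fit(P[k],L[[i[j] for j in k]]); print(n,len(k),"cream",t.round(4),"yaw",th.round(4),"err",e.round(4))
    else: print(n,c)
E
python3 look2.py .563 -.02 .1
```

```text
top 2 cream [ 0.5641 -0.0216] yaw 0.0922 err 0.0001
scene 3 cream [ 0.5676 -0.0221] yaw 0.0928 err 0.0002
```

```bash
python3 -m jog '[{"x":0.01,"y":0,"z":0,"ax":0,"ay":0,"az":0},{"x":0.02,"y":0,"z":-0.01,"ax":0,"ay":0,"az":0},{"x":0.02,"y":0,"z":-0.05,"ax":0,"ay":0,"az":0},{"x":0.02,"y":0.02,"z":-0.09,"ax":0,"ay":0,"az":0},{"x":0.0,"y":0.05,"z":-0.115,"ax":0,"ay":0,"az":0},{"x":-0.03,"y":0.08,"z":-0.115,"ax":0,"ay":0,"az":0},{"x":-0.06,"y":0.11,"z":-0.115,"ax":0,"ay":0,"az":0},{"x":-0.09,"y":0.135,"z":-0.115,"ax":0,"ay":0,"az":0},{"x":-0.12,"y":0.147,"z":-0.115,"ax":0,"ay":0,"az":0},{"x":-0.134,"y":0.147,"z":-0.11,"ax":0,"ay":0,"az":0},{"x":-0.134,"y":0.147,"z":-0.09,"ax":0,"ay":0,"az":0},{"x":-0.134,"y":0.147,"z":-0.06,"ax":0,"ay":0,"az":0}]';python3 -m jog '[{"x":0,"y":0,"z":0.02,"ax":0,"ay":0,"az":0},{"x":0,"y":0,"z":0.045,"ax":0,"ay":0,"az":0},{"x":0,"y":0,"z":0.06,"ax":0,"ay":0,"az":0},{"x":0,"y":0,"z":0.06,"ax":0,"ay":0,"az":0},{"x":0,"y":0,"z":0.06,"ax":0,"ay":0,"az":0}]'; python3 tgt.py .616 .138 .068 181.55; python3 look2.py .566 -.022 .09
```

```text
t: 9.55
eef_pos: [0.6166, 0.1495, 0.128]
tool_rot: [0.002, -0.013, 1.0, 0.0]
contact_force: [0.0, 0.5, 0.3]
gripper_width: 1.003
grasp_force: 0.0
t: 10.05
eef_pos: [0.6155, 0.1502, 0.0679]
tool_rot: [0.0, -0.013, 1.0, -0.0]
contact_force: [0.4, -0.3, 0.0]
gripper_width: 1.002
grasp_force: 0.0
shift [-0.0002 -0.0122 -0.0001] turn [-0.0002  0.0002 -0.0005] t 10.05 pos [0.6155 0.1502 0.0679] F [ 0.42 -0.31  0.04]
top 4 cream [ 0.5639 -0.0217] yaw 0.0937 err 0.0002
scene 4 cream [ 0.5676 -0.0221] yaw 0.093 err 0.0003
```

Free views in this stance. Pushing in -y.

```bash
python3 -m jog '[{"x":0,"y":-0.005,"z":0,"ax":0,"ay":0,"az":0},{"x":0,"y":-0.01,"z":0,"ax":0,"ay":0,"az":0},{"x":0,"y":-0.014,"z":0,"ax":0,"ay":0,"az":0},{"x":0,"y":-0.017,"z":0,"ax":0,"ay":0,"az":0},{"x":0,"y":-0.02,"z":0,"ax":0,"ay":0,"az":0},{"x":0,"y":-0.02,"z":0,"ax":0,"ay":0,"az":0}]';python3 look2.py .566 -.022 .09; python3 -m jog '[{"x":0,"y":-0.002,"z":0,"ax":0,"ay":0,"az":0},{"x":0,"y":-0.004,"z":0,"ax":0,"ay":0,"az":0},{"x":0,"y":-0.004,"z":0,"ax":0,"ay":0,"az":0}]';python3 look2.py .566 -.022 .09
```

```text
t: 10.75
eef_pos: [0.616, 0.1305, 0.0675]
tool_rot: [0.0, -0.013, 1.0, 0.0]
contact_force: [-0.1, 0.1, -0.4]
gripper_width: 1.0
grasp_force: 0.0
top 4 cream [ 0.564  -0.0222] yaw 0.0929 err 0.0002
scene 4 cream [ 0.5676 -0.0225] yaw 0.0928 err 0.0002
t: 11.15
eef_pos: [0.6163, 0.127, 0.0675]
tool_rot: [0.0, -0.014, 1.0, 0.0]
contact_force: [0.6, 1.2, 0.3]
gripper_width: 1.004
grasp_force: 1.0
top 4 cream [ 0.5635 -0.0247] yaw 0.0826 err 0.0002
scene 4 cream [ 0.5671 -0.0252] yaw 0.083 err 0.0003
```

```bash
python3 -m jog '[{"x":-0.005,"y":0.01,"z":0,"ax":0,"ay":0,"az":0},{"x":-0.03,"y":0.01,"z":0,"ax":0,"ay":0,"az":0},{"x":-0.053,"y":0.01,"z":0,"ax":0,"ay":0,"az":0},{"x":-0.053,"y":-0.01,"z":0,"ax":0,"ay":0,"az":0},{"x":-0.052,"y":-0.04,"z":0,"ax":0,"ay":0,"az":0},{"x":-0.051,"y":-0.075,"z":0,"ax":0,"ay":0,"az":0},{"x":-0.051,"y":-0.11,"z":0,"ax":0,"ay":0,"az":0},{"x":-0.05,"y":-0.145,"z":0,"ax":0,"ay":0,"az":0},{"x":-0.049,"y":-0.17,"z":0,"ax":0,"ay":0,"az":0},{"x":-0.049,"y":-0.178,"z":0,"ax":0,"ay":0,"az":0},{"x":-0.049,"y":-0.178,"z":0,"ax":0,"ay":0,"az":0}]'; python3 tgt.py .647 -.05 .068 181.55; python3 look2.py .565 -.025 .08
```

```text
t: 12.35
eef_pos: [0.6694, -0.0515, 0.0673]
tool_rot: [-0.0, -0.012, 1.0, -0.0]
contact_force: [0.6, 0.6, 0.1]
gripper_width: 0.999
grasp_force: 0.0
shift [ 0.0223  0.0021 -0.0007] turn [-0.0006 -0.0006 -0.0027] t 12.35 pos [ 0.6694 -0.0515  0.0673] F [0.62 0.62 0.1 ]Traceback (most recent call last):
  File "look2.py", line 7, in <module>
    c,a=recesses(n,z,O[n]); P=ray(n,c,z); i=[int(np.argmin(((Q-p[:2])**2).sum(1))) for p in P]
                              ~~~^^^^^^^
  File "h.py", line 10, in ray
    K,D,o,A=cam(n); u=cv2.undistortPoints(np.float64(uv).reshape(-1,1,2),K,D).reshape(-1,2)
                      ~~~~~~~~~~~~~~~~~~~^^^^^^^^^^^^^^^^^^^^^^^^^^^^^^^^^^^^
cv2.error: OpenCV(4.12.0) /io/opencv/modules/calib3d/src/undistort.dispatch.cpp:347: error: (-215:Assertion failed) CV_IS_MAT(_src) && CV_IS_MAT(_dst) && (_src->rows == 1 || _src->cols == 1) && (_dst->rows == 1 || _dst->cols == 1) && _src->cols + _src->rows - 1 == _dst->rows + _dst->cols - 1 && (CV_MAT_TYPE(_src->type) == CV_32FC2 || CV_MAT_TYPE(_src->type) == CV_64FC2) && (CV_MAT_TYPE(_dst->type) == CV_32FC2 || CV_MAT_TYPE(_dst->type) == CV_64FC2) in function 'cvUndistortPointsInternal'
```

```bash
sed -i 's/    c,a=recesses(n,z,O\[n\]); P/    c,a=recesses(n,z,O[n])\n    if not len(c): print(n,"hidden"); continue\n    P/' look2.py; python3 -m jog '[{"x":0.006,"y":0.001,"z":0,"ax":0,"ay":0,"az":0},{"x":0.012,"y":0.001,"z":0,"ax":0,"ay":0,"az":0},{"x":0.016,"y":0.001,"z":0,"ax":0,"ay":0,"az":0},{"x":0.019,"y":0.001,"z":0,"ax":0,"ay":0,"az":0},{"x":0.022,"y":0.001,"z":0,"ax":0,"ay":0,"az":0},{"x":0.024,"y":0.001,"z":0,"ax":0,"ay":0,"az":0},{"x":0.026,"y":0.001,"z":0,"ax":0,"ay":0,"az":0},{"x":0.026,"y":0.001,"z":0,"ax":0,"ay":0,"az":0}]'; python3 look2.py .565 -.025 .07
```

```text
t: 13.2
eef_pos: [0.6439, -0.0498, 0.0675]
tool_rot: [0.0, -0.014, 1.0, -0.0]
contact_force: [0.2, -0.4, -0.7]
gripper_width: 1.001
grasp_force: 0.5
top hidden
scene hidden
```

```bash
python3 -m jog '[{"x":-0.01,"y":0,"z":0,"ax":0,"ay":0,"az":0},{"x":-0.02,"y":0,"z":-0.02,"ax":0,"ay":0,"az":0},{"x":-0.02,"y":0,"z":-0.06,"ax":0,"ay":0,"az":0},{"x":-0.01,"y":0.02,"z":-0.1,"ax":0,"ay":0,"az":0},{"x":0.02,"y":0.04,"z":-0.115,"ax":0,"ay":0,"az":0},{"x":0.06,"y":0.052,"z":-0.115,"ax":0,"ay":0,"az":0},{"x":0.1,"y":0.052,"z":-0.115,"ax":0,"ay":0,"az":0},{"x":0.14,"y":0.052,"z":-0.115,"ax":0,"ay":0,"az":0},{"x":0.175,"y":0.052,"z":-0.115,"ax":0,"ay":0,"az":0},{"x":0.189,"y":0.052,"z":-0.1,"ax":0,"ay":0,"az":0},{"x":0.189,"y":0.052,"z":-0.07,"ax":0,"ay":0,"az":0},{"x":0.189,"y":0.052,"z":-0.04,"ax":0,"ay":0,"az":0}]';python3 -m jog '[{"x":0,"y":0,"z":0.03,"ax":0,"ay":0,"az":0},{"x":0,"y":0,"z":0.04,"ax":0,"ay":0,"az":0},{"x":0,"y":0,"z":0.04,"ax":0,"ay":0,"az":0},{"x":0,"y":0,"z":0.04,"ax":0,"ay":0,"az":0}]'; python3 tgt.py .48 -.004 .068 181.55; python3 look2.py .563 -.025 .07
```

```text
t: 14.5
eef_pos: [0.4544, -0.0023, 0.1076]
tool_rot: [0.001, -0.014, 1.0, 0.0]
contact_force: [0.8, 0.8, 0.3]
gripper_width: 0.998
grasp_force: 0.0
t: 14.9
eef_pos: [0.4544, -0.0026, 0.0682]
tool_rot: [0.0, -0.014, 1.0, 0.0]
contact_force: [-0.3, -0.1, -0.6]
gripper_width: 0.994
grasp_force: 0.0
shift [-0.0255 -0.0021  0.0002] turn [ 0.0001  0.001  -0.    ] t 14.9 pos [ 0.4544 -0.0026  0.0682] F [-0.33 -0.15 -0.57]
top 3 cream [ 0.5647 -0.0257] yaw 0.0624 err 0.0009
scene 4 cream [ 0.569  -0.0262] yaw 0.0759 err 0.0026
```

```bash
python3 look.py pics/c1.png
```

```text
top [[330.1, 157.6], [280.3, 161.2], [333.0, 187.2]]
scene [[357.4, 179.9], [311.3, 190.7], [367.1, 203.7], [319.0, 215.3]]
scene cream [ 0.569  -0.0262] yaw 0.0759 err 0.0026
```

View pics/c1.png

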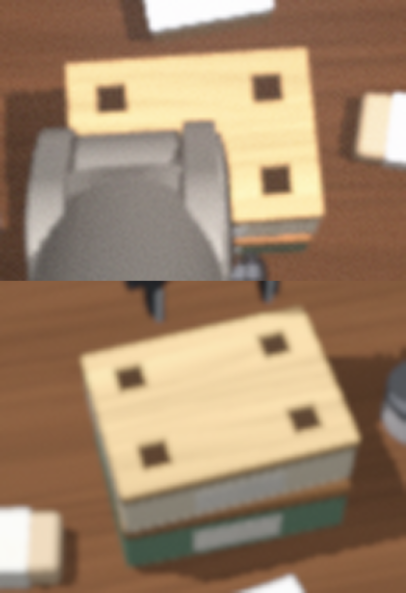

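```bash
cat > tri.py <<'E'
from h import *
# triangulate recesses in both views, z bias calibrated on the flat start (z=.128)
def tri(a,b):
    out=[]
    for u,v in zip(a,b):
        l=[]
        for n,p in(("top",u),("scene",v)):
            P0,P1=ray(n,[p],.2)[0],ray(n,[p],.05)[0]; l.append((P0,(P1-P0)/np.linalg.norm(P1-P0)))
        A=sum(np.eye(3)-np.outer(d,d) for _,d in l); B=sum((np.eye(3)-np.outer(d,d))@o for o,d in l); out.append(np.linalg.solve(A,B))
    return np.array(out)
def match(A,B):
    P=ray("top",A,.125);Q=ray("scene",B,.125); ia=[];ib=[]
    for i,p in enumerate(P):
        d=np.hypot(*(Q-p)[:,:2].T); j=int(d.argmin())
        if d[j]<.025: ia.append(i);ib.append(j)
    return np.array(A)[ia],np.array(B)[ib]
if __name__=="__main__":
    ref=[([326.5,153.9],[323.2,216.3]),([277.2,162.9],[369.6,201.5]),([332.4,183.6],[312.5,193.4]),([282.4,192.8],[356.8,179.8])]
    r=tri(*zip(*ref)); bias=(r[:,2]-.128).mean(); 
    O={"top":(240,130,400,215),"scene":(280,160,400,240)}
    a,b=match(*[recesses(n,0,O[n])[0] for n in("top","scene")]); p=tri(a,b)-[0,0,bias]
    print("ref z",(r[:,2]-bias).round(4)); print(p.round(4))
E
python3 tri.py
```

```text
ref z [0.1278 0.1279 0.1279 0.1285]
[[ 0.6057 -0.0814  0.1233]
 [ 0.5984  0.0346  0.1268]
 [ 0.534  -0.086   0.128 ]]
```

```bash
python3 -m jog '[{"x":-0.007,"y":0,"z":0,"ax":0,"ay":0,"az":0},{"x":-0.014,"y":0,"z":0,"ax":0,"ay":0,"az":0},{"x":-0.02,"y":0,"z":0,"ax":0,"ay":0,"az":0},{"x":-0.025,"y":0,"z":0,"ax":0,"ay":0,"az":0},{"x":-0.029,"y":0,"z":0,"ax":0,"ay":0,"az":0},{"x":-0.031,"y":0,"z":0,"ax":0,"ay":0,"az":0},{"x":-0.033,"y":0,"z":0,"ax":0,"ay":0,"az":0},{"x":-0.033,"y":0,"z":0,"ax":0,"ay":0,"az":0}]'; python3 tri.py;  python3 -m jog '[{"x":-0.002,"y":0,"z":0,"ax":0,"ay":0,"az":0},{"x":-0.002,"y":0,"z":0,"ax":0,"ay":0,"az":0}]'; python3 tri.py
```

```text
t: 16.0
eef_pos: [0.4866, -0.0018, 0.0674]
tool_rot: [0.0, -0.014, 1.0, 0.0]
contact_force: [-0.2, 0.2, 0.6]
gripper_width: 1.0
grasp_force: 0.0
ref z [0.1278 0.1279 0.1279 0.1285]
[[ 0.6057 -0.0813  0.1233]
 [ 0.5341 -0.086   0.128 ]]
t: 16.3
eef_pos: [0.4885, -0.0017, 0.0674]
tool_rot: [-0.0, -0.014, 1.0, 0.0]
contact_force: [0.3, 1.3, 0.0]
gripper_width: 0.997
grasp_force: 0.0
ref z [0.1278 0.1279 0.1279 0.1285]
[[ 0.6064 -0.0805  0.1227]
 [ 0.5346 -0.084   0.1279]]
```

```bash
for i in 1 2; do python3 -m jog '[{"x":-0.002,"y":0,"z":0,"ax":0,"ay":0,"az":0},{"x":-0.002,"y":0,"z":0,"ax":0,"ay":0,"az":0}]'|grep -E "eef|force"; python3 tri.py|tail -n +2;done
```

```text
eef_pos: [0.4905, -0.0017, 0.0674]
contact_force: [-0.2, -0.3, -0.3]
grasp_force: 0.2
[[ 0.6064 -0.0806  0.1227]
 [ 0.5347 -0.0841  0.128 ]]
eef_pos: [0.4919, -0.0013, 0.0672]
contact_force: [-2.4, 1.4, 0.3]
grasp_force: 1.4
[[ 0.6065 -0.0813  0.1227]
 [ 0.5348 -0.0839  0.1277]]
```

```bash
for i in 1; do python3 -m jog '[{"x":-0.002,"y":0,"z":0,"ax":0,"ay":0,"az":0},{"x":-0.002,"y":0,"z":0,"ax":0,"ay":0,"az":0}]'|grep -E "eef|force"; python3 tri.py|tail -n +2;done; python3 look.py pics/d1.png >/dev/null
```

```text
eef_pos: [0.4929, -0.0013, 0.0668]
contact_force: [-4.5, 2.3, -0.4]
grasp_force: 2.3
[[ 0.606  -0.0814  0.1223]
 [ 0.5341 -0.0834  0.1268]]
```

View pics/d1.png

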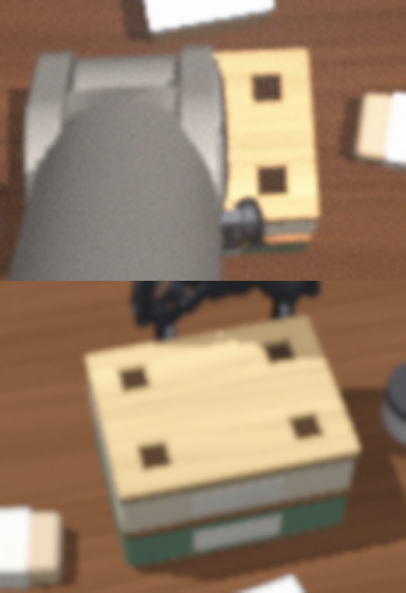

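The two tubs now look almost flush in the scene part, with the far (+x) side sunk. I'll back off and measure all four recesses.

```bash
python3 -m jog '[{"x":0.01,"y":0,"z":0,"ax":0,"ay":0,"az":0},{"x":0.03,"y":0,"z":0,"ax":0,"ay":0,"az":0},{"x":0.035,"y":0.04,"z":0,"ax":0,"ay":0,"az":0},{"x":0.035,"y":0.08,"z":-0.03,"ax":0,"ay":0,"az":0},{"x":0.035,"y":0.12,"z":-0.05,"ax":0,"ay":0,"az":0},{"x":0.035,"y":0.16,"z":-0.05,"ax":0,"ay":0,"az":0},{"x":0.035,"y":0.2,"z":-0.05,"ax":0,"ay":0,"az":0},{"x":0.035,"y":0.2,"z":-0.05,"ax":0,"ay":0,"az":0}]'; python3 tri.py;python3 look.py pics/e1.png
```

```text
t: 18.2
eef_pos: [0.4543, 0.2039, 0.1183]
tool_rot: [0.002, -0.017, 1.0, 0.002]
contact_force: [-0.3, -0.0, 0.6]
gripper_width: 0.999
grasp_force: 0.0
ref z [0.1278 0.1279 0.1279 0.1285]
[[ 0.602  -0.0814  0.1218]
 [ 0.5988  0.0348  0.1219]
 [ 0.5301 -0.0834  0.1219]
 [ 0.5267  0.0328  0.122 ]]
top [[330.2, 159.3], [280.4, 161.7], [331.8, 189.5], [281.3, 191.9]]
top cream [ 0.562  -0.0247] yaw 0.0286 err 0.0006
scene [[358.2, 182.4], [312.2, 190.9], [367.0, 205.1], [318.7, 214.4]]
scene cream [ 0.5716 -0.0261] yaw 0.0279 err 0.0006
```

View pics/e1.png

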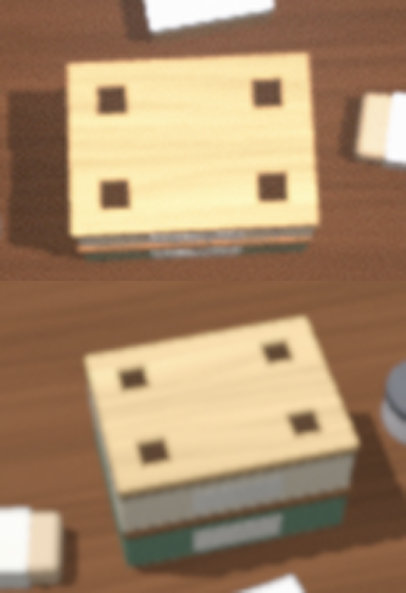

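All four recesses now triangulate to 0.122 m (6 mm lower and level), the yaw matches the green tub, and the picture shows both tubs flush with the robot clear. Handing in.

```bash
python3 -c "
from station import *
print(hand_in())"
```

```text
the job is handed in; nothing more can be done
None
```

The cream tub is seated in the green tub's recesses: all four corners measured 6 mm lower, level and in line just before I handed in, and the robot was clear of everything. The job took about 18 s; the hand-in returned no verdict.

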